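# Make up a casting kit and a colouring kit for the resin class

## Task

Make up the two class kits from the things standing behind the two plywood trays. The tray with three wells is the casting kit: the resin bottle and the open vial each go in one of its round wells (either one) and the kitchen timer in the slot between them; the tray with two wells is the colouring kit: the pigment jar goes in the smaller well and the telescopic tube in the larger, closed fully home for packing, pushing in the thin inner section first. Everything stands upright at the bottom of its well; do not disturb the pink mixing cup.

Things in the scene. Friction and masses are not known exactly. Their poses are not given: they have to be found in the camera images.
- casting_tray: Fixed plywood tray with three wells, 104 x 186 mm, 19 mm high with its feet. Origin at the centre of its underside; y along its length, z up. Well floors are 7 mm above the table and the wells are 12 mm deep. Two round wells 50 mm across, at y = +57 and -57 mm; between them, at the origin, a rectangular slot 74 mm along the tray's x and 38 mm along its y.
- colour_tray: Fixed plywood tray with two round wells, 90 x 166 mm, 19 mm high with its feet. Origin at the centre of its underside; y along its length, z up. Well floors are 7 mm above the table, 12 mm deep. The larger well (62 mm across) is at y = +37 mm, the smaller (56 mm across) at y = -38 mm.
- bottle_center (a point): Resin squeeze bottle with a thin nozzle, 86 mm tall; the point is on its axis half-way up (43 mm above its foot), z up the axis. The body is 30 mm across and reaches 54 mm above the foot; collar and nozzle above it are thinner.
- vial_center (a point): Open straight plastic vial, 33 mm across, 40 mm tall; the point is on its axis half-way up (20 mm). Hold it across the outside, near the top: in its well only the upper 28 mm stand above the tray.
- timer_center (a point): White kitchen timer with a display, standing on its lower edge: 20 mm thick, 58 mm wide, 52 mm tall. The point is half-way up (26 mm); its y axis runs along the 58 mm width, its x axis through the thickness.
- jar_center (a point): Squat pigment jar with a white screw lid, 40 mm across, 36 mm tall; the point is on its axis half-way up (18 mm). Hold it by the lid (the upper 12 mm) or just below: in its well the upper 24 mm stand above the tray.
- tube_center (a point): Telescopic plastic tube standing upright, three sections: grey outer section 46 mm across and 60 mm tall, white middle section (collar 41 mm across), grey inner section at the top with a flat cap 34 mm across. The point is on the axis half-way up the outer section (30 mm above the foot). With both sections home the tube is 78.5 mm tall; drawn-out length adds to that. Hold it by the outer section, when closed.
- tube_inner (a joint): How far the inner section stands out of the middle one, in m: 0 is fully home (its cap rests on the middle collar), 0.042 fully out. Friction holds it; it takes about 2 N to push in, less than the middle one, so pressing straight down on the cap moves it first.
- tube_middle (a joint): How far the middle section stands out of the outer one, in m: 0 is fully home (its collar rests on the outer section), 0.042 fully out. Friction holds it; it takes about 3.5 N to push in. When the inner one is home, pressing on the cap goes on to push in the middle one.
- cup_center (a point): Pink mixing cup, 41 mm across the rim, 28 mm tall, standing between the stock and the trays; the point is half-way up (14 mm). It stays where it is.
Not all that is in view belongs to the job. Of the things shaped like the part that bears tube_center, the grey one is meant. What is shaped like the part that bears jar_center but blue is not meant.

How it is judged (in metres and radians):
At the end, for the whole second after the job is handed in: Each thing stands at rest in its well (bottle and vial in either round well): within 12 mm of the well's centre along each tray axis, within 4 mm of the well floor in height, tilted under 0.12 rad; the timer is along its slot within 0.6 rad. Both tube sections are within 3 mm of fully home (((x of bottle_center in the frame of casting_tray between -0.012 and 0.012 m and y of bottle_center in the frame of casting_tray between 0.045 and 0.069 m and x of vial_center in the frame of casting_tray between -0.012 and 0.012 m and y of vial_center in the frame of casting_tray between -0.069 and -0.045 m) or (x of bottle_center in the frame of casting_tray between -0.012 and 0.012 m and y of bottle_center in the frame of casting_tray between -0.069 and -0.045 m and x of vial_center in the frame of casting_tray between -0.012 and 0.012 m and y of vial_center in the frame of casting_tray between 0.045 and 0.069 m)) and x of timer_center in the frame of casting_tray between -0.012 and 0.012 m and y of timer_center in the frame of casting_tray between -0.012 and 0.012 m and angle between the y axis of timer_center and the x axis of casting_tray, either way round below 0.6 rad and x of jar_center in the frame of colour_tray between -0.012 and 0.012 m and y of jar_center in the frame of colour_tray between -0.05 and -0.026 m and x of tube_center in the frame of colour_tray between -0.012 and 0.012 m and y of tube_center in the frame of colour_tray between 0.025 and 0.049 m and z of bottle_center in the frame of casting_tray between 0.046 and 0.054 m and angle between each of bottle_center, vial_center, timer_center, jar_center, tube_center's own z axis and vertical below 0.12 rad and z of vial_center in the frame of casting_tray between 0.023 and 0.031 m and z of timer_center in the frame of casting_tray between 0.029 and 0.037 m and z of jar_center in the frame of colour_tray between 0.021 and 0.029 m and z of tube_center in the frame of colour_tray between 0.033 and 0.041 m and value of joint each of tube_inner, tube_middle below 0.003 m and linear speed of each of bottle, vial, timer, jar, tube below 0.02 m/s); the robot touches nothing.
It fails at once if the tube's middle section is pushed home while the inner one still stands out (value of joint tube_middle below 0.005 m and value of joint tube_inner above 0.01 m).
It fails at once if the pink mixing cup is shifted by more than 15 mm or tipped (distance of cup_center from where it was at the start of the episode above 0.015 m or angle between cup_center's own z axis and vertical above 0.3 rad).
It also fails if it takes over 138 s, if anything falls off the work surface, if the arm or the gripper's body presses on something with over 40 N, if the wrist force passes 120 N, or if a joint passes its speed limit or range.

## Robot

A 7-joint arm with a two-finger parallel gripper is mounted at the origin on a cart in front of the work surface, level with it; the furniture and walls round the work are solid. World frame = base frame: x ahead of the robot, y to its left, z up, the work surface at z = 0. Lengths are in m, angles in degrees, forces in N, time in s.
With the tool pointing down it reaches from about 0.425 to 0.875 m from the base axis. Payload 4.7 kg.
Tool frame: the origin (TCP) lies on the mounting face of the last link; the fingertips stand tcp_to_tips ahead of it and the grasp point (between the pads) lies 164 mm ahead of it (tcp_to_tips is the distance from the TCP to the fingertips, in m); z points along the fingers, y is the line along which they close (so a half turn about z gives the same grasp; the last joint's range is limited). The gripper opens to 87 mm and grips with 3 to 60 N. Pads are 19 mm wide; open, the fingers measure 117 mm over their backs; the gripper's body (75 mm by 190 mm) begins 51 mm behind the grasp point.
Start: joints at [-72.875, 18.392, -4.016, 83.108, 1.295, 78.541, -3.26], TCP at [0.183, 0.624, 0.405] pointing down, gripper open.
Joint ranges: [-163.93, 163.93], [-17.29, 119.83], [-79.2, 71.16], [3.27, 140.29], [-89.18, 269.18], [5.43, 117.66], [-154.24, 154.24]. Speed limits (degrees/s): [147.25, 147.25, 180, 180, 180, 180, 180].

## Interface

Orientations are given as [roll, pitch, yaw] about the fixed x, y, z axes, in that order (R = Rz(yaw) Ry(pitch) Rx(roll)).
In Python, from cell import get_obs, read_camera, sign_off, tcp_to_tips gives the robot as it stands.
- The arm moves only by the tool drive_tool, never from a script. Its argument "rows" is one flat list of numbers, 7 for each row, row after row: the shift along the tool's x, y, z in m, then the turn, a rotation vector about the tool's x, y, z in rad, then the gripper command: -1 is shut, 1 is fully open, values between are in proportion. In form: [tx, ty, tz, rx, ry, rz, fingers, tx, ty, tz, rx, ry, rz, fingers, ...]. A call has 1 to 5 rows; each row shifts and turns the commanded pose from where the row before left it, along the tool's axes as they then stand; what a row does not reach is not made up. A row lasts 1/8 s, in which the tool goes at most 62.5 mm and 10.7 degrees, less where a joint would pass 70% of its speed; a pose out of reach is approached as far as the arm can. A call is refused whole if a number of a shift passes 0.0625 or a number of a turn 0.188, either way. A call with a gripper value outside its range is refused whole. The fingers move at their own pace and stop on an object; "grip_force" is the grip in N (left out, the last holds). Time passes only in rows, so rows that do not move let the fingers close. It gives the time, the measured TCP pose, the force, the opening and the grip force at its end, in the units of the state.
- get_obs(): the state, without advancing time (a new reading comes with each control period).
- read_camera(name): name is "scene" or "top" or "wrist"; returns a dict with "color" (400x640x3 uint8, blue, green, red), "fov_y" (degrees; the focal length in pixels is half the picture's height over the tangent of half this angle, whatever the lens; pixels are square), "cx", "cy" (the principal point, pixels), "cam_to_world" (4x4, takes a point from camera to world coordinates); the wrist camera has in their place "mount" (4x4, takes a point from camera to tool coordinates, whose origin is the TCP and whose axes are the flange's). Camera axes: x right, y up, looking along -z (the intrinsics and any distortion apply to the point x, -y, -z); pixel columns grow to the right and rows downward; lengths in m; the calibration is good to about 2 mm. A picture is of the moment at which its call begins: read the wrist's pose just before it. There is no depth.
- sign_off(): hands the job in; it is judged then, once.
The state is a dict: "time_s": time; "qpos": joint angles; "joint_velocities": joint speeds; "effort": joint torques, N m; "tool_pos": TCP position; "tool_rot": TCP orientation; "force": force on the tool from outside, world axes, zero at the start; "wrist_torque": the same for the moment, N m; "grip_width": finger opening in m; "grasp_force": force on a finger pad.
Only numpy, scipy, OpenCV 4.12 (cv2) and the standard library are available. Lean on these libraries where they do the work, as an engineer would, in place of code of your own. Each camera call takes 0.05 s, during which the arm holds its last target. There are 200 camera calls.

## Working session

There is one attempt and no reset: what is moved stays moved. The work goes in short steps, Python scripts to look and compute and a tool call to move; the robot and the scene stay as the last step left them, time stands still between calls to the robot, and variables do not carry over. Pictures are saved under pics/ and viewed, at most 14 in all, crops included, and the job is handed in when it is done.

Besides the shell and the picture viewer there is one more tool, called after "Request:" by a JSON object that holds its "fn" and its "kwargs". drive_tool: Moves the arm, as the interface text tells. Its arguments: {"type":"object","properties":{"rows":{"type":"array","items":{"type":"number"}},"grip_force":{"type":"number"}},"required":["rows"]}

```bash
ls; mkdir -p pics
python3 - <<'E'
from cell import *
import cv2,numpy as np
o=get_obs();print({k:np.round(v,3) for k,v in o.items()},tcp_to_tips)
for n in ["scene","top"]:
    r=read_camera(n);cv2.imwrite(f"pics/{n}0.png",r["color"])
    print(n,{k:np.round(v,4) for k,v in r.items() if k!="color"})
r=read_camera("wrist");print({k:np.round(v,4) for k,v in r.items() if k!="color"})
E
```

```text
pics
{'time_s': np.float64(0.0), 'qpos': array([-72.875,  18.44 ,  -4.015,  83.173,   1.293,  78.54 ,  -3.261]), 'joint_velocities': array([-0.018, -0.001,  0.014, -0.017, -0.043, -0.033,  0.047]), 'effort': array([ 1.0000e-03, -4.9130e+01, -4.0400e-01, -3.1253e+01, -6.4000e-02,
        4.4000e-02,  0.0000e+00]), 'tool_pos': array([0.183, 0.624, 0.404]), 'tool_rot': array([-1.79891e+02,  4.00000e-03,  1.63683e+02]), 'force': array([-0.486, -0.386,  0.581]), 'wrist_torque': array([-0.001,  0.018, -0.023]), 'grasp_force': np.float64(0.0), 'grip_width': np.float64(0.087)} 0.1822
scene {'fov_y': np.float64(53.2128), 'cx': np.float64(322.486), 'cy': np.float64(201.2404), 'cam_to_world': array([[ 0.6496,  0.4411, -0.6192, -0.0514],
       [-0.7601,  0.3575, -0.5426, -0.4757],
       [-0.018 ,  0.8231,  0.5676,  0.5715],
       [ 0.    ,  0.    ,  0.    ,  1.    ]])}
top {'fov_y': np.float64(44.206), 'cx': np.float64(313.5144), 'cy': np.float64(200.1393), 'cam_to_world': array([[ 0.0031,  0.9894, -0.1453,  0.3014],
       [-0.9996,  0.0073,  0.0289,  0.0203],
       [ 0.0297,  0.1452,  0.989 ,  1.4005],
       [ 0.    ,  0.    ,  0.    ,  1.    ]])}
{'fov_y': np.float64(68.4395), 'cx': np.float64(321.2241), 'cy': np.float64(199.2347), 'mount': array([[-1.400e-03,  9.673e-01,  2.538e-01,  6.800e-02],
       [ 1.000e+00,  1.400e-03,  0.000e+00, -4.000e-04],
       [-3.000e-04,  2.538e-01, -9.673e-01,  2.050e-02],
       [ 0.000e+00,  0.000e+00,  0.000e+00,  1.000e+00]])}
```

View pics/top0.png

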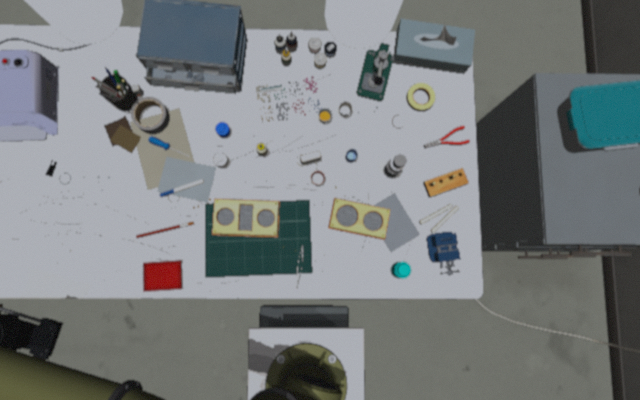

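View pics/scene0.png

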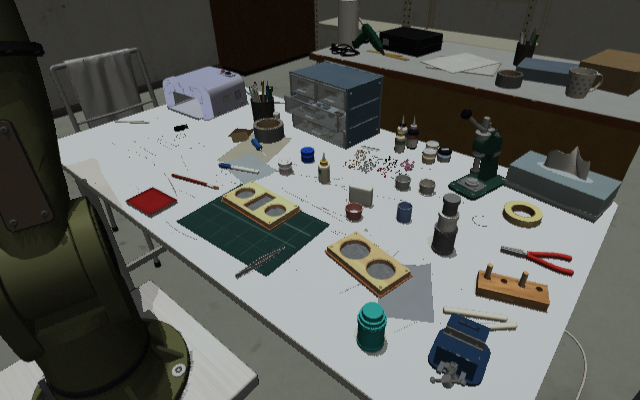

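```bash
cat > h.py <<'E'
from cell import *
import cv2,numpy as np
from scipy.spatial.transform import Rotation as R
def cam(n):
    o=get_obs(); r=read_camera(n)
    if n=="wrist":
        T=np.eye(4);T[:3,:3]=R.from_euler("xyz",o["tool_rot"],degrees=True).as_matrix();T[:3,3]=o["tool_pos"]
        r["cam_to_world"]=T@r["mount"]
    return r
def ray(r,u,v):
    f=200/np.tan(np.radians(r["fov_y"]/2));M=r["cam_to_world"]
    return M[:3,3],M[:3,:3]@np.array([(u-r["cx"])/f,-(v-r["cy"])/f,-1])
def onz(r,u,v,z):
    c,d=ray(r,u,v);return (c+d*(z-c[2])/d[2])[:2]
def proj(r,p):
    f=200/np.tan(np.radians(r["fov_y"]/2));M=r["cam_to_world"]
    q=M[:3,:3].T@(np.asarray(p)-M[:3,3]);return r["cx"]-f*q[0]/q[2],r["cy"]+f*q[1]/q[2]
E
python3 - <<'E'
from h import *
t=cam("top");s=cam("scene")
for n,u,v,z in [("bottle",262,149,.05),("timer",311,158,.05),("cup",318,178,.02),("vial",351,156,.04),("tube",396,165,.08),("jar",221,159,.036),("cast",246,218,.019),("col",360,218,.019)]:
    p=onz(t,u,v,z);print(n,p.round(3),np.hypot(*p).round(3),"scene px",np.round(proj(s,[*p,z])))
a=cv2.resize(t["color"][85:245,190:440],None,fx=3.2,fy=3.2,interpolation=cv2.INTER_CUBIC);cv2.imwrite("pics/tc.png",a)
a=cv2.resize(s["color"][130:300,210:480],None,fx=2.9,fy=2.9,interpolation=cv2.INTER_CUBIC);cv2.imwrite("pics/sc.png",a)
E
```

```text
bottle [0.644 0.126] 0.656 scene px [324. 166.]
timer [ 0.619 -0.012] 0.619 scene px [361. 188.]
cup [ 0.568 -0.033] 0.569 scene px [355. 211.]
vial [ 0.629 -0.125] 0.641 scene px [403. 207.]
tube [ 0.595 -0.245] 0.644 scene px [448. 220.]
jar [0.617 0.242] 0.663 scene px [286. 161.]
cast [0.452 0.17 ] 0.483 scene px [260. 202.]
col [ 0.454 -0.152] 0.479 scene px [368. 259.]
```

View pics/tc.png

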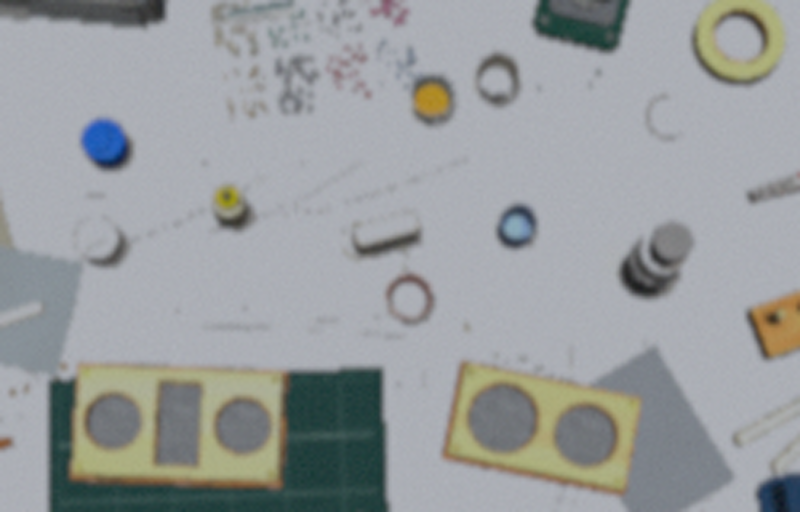

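View pics/sc.png

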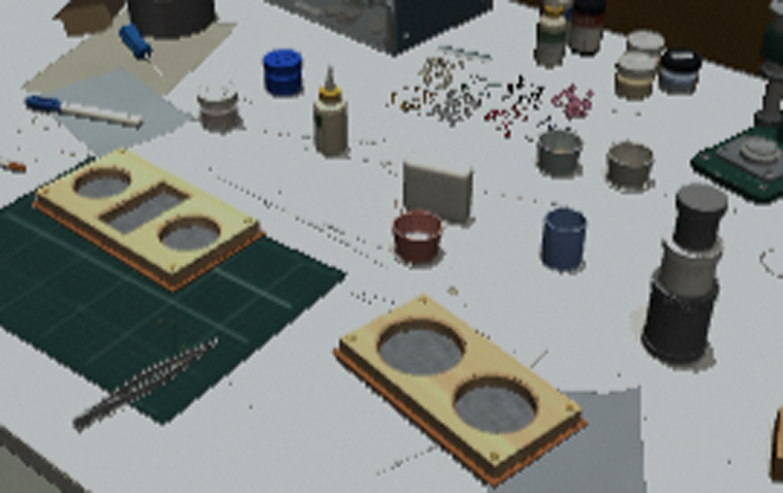

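Top view: casting tray at about (246,218), colour tray (360,218), white jar (221,159), bottle (262,149), timer (311,158), cup (318,178), vial (351,156), tube with both sections drawn out (foot about (393,172)). The scene view agrees. Now I'll turn the tool to yaw 90 and move it over for wrist views.

Request:
{"fn": "drive_tool", "kwargs": {"rows": [0,0,0,0,0,0.184,1,0,0,0,0,0,0.184,1,0,0,0,0,0,0.184,1,0,0,0,0,0,0.184,1]}}

```text
time_s: 0.75
tool_pos: [0.1826, 0.6238, 0.4046]
tool_rot: [-180.0, 0.0, 121.2]
force: [-0.4, 0.5, -1.0]
grip_width: 0.0871
grasp_force: 0.0
```

Request:
{"fn": "drive_tool", "kwargs": {"rows": [0,0,0,0,0,0.184,1,0,0,0,0,0,0.184,1,0,0,0,0,0,0.182,1,0,0,0,0,0,0,1]}}

```text
time_s: 1.25
tool_pos: [0.1825, 0.6238, 0.4046]
tool_rot: [180.0, 0.0, 90.1]
force: [-0.1, -0.2, -0.2]
grip_width: 0.0867
grasp_force: 0.0
```

Request:
{"fn": "drive_tool", "kwargs": {"rows": [-0.042,0.035,0,0,0,0,1,-0.042,0.035,0,0,0,0,1,-0.042,0.035,0,0,0,0,1,-0.042,0.035,0,0,0,0,1,-0.042,0.035,0,0,0,0,1]}}

```text
time_s: 1.88
tool_pos: [0.3586, 0.4123, 0.405]
tool_rot: [180.0, -0.0, 90.2]
force: [0.4, -0.6, 0.5]
grip_width: 0.0869
grasp_force: 0.0
```

Request:
{"fn": "drive_tool", "kwargs": {"rows": [-0.042,0.035,0,0,0,0,1,-0.042,0.035,0,0,0,0,1,-0.042,0.035,0,0,0,0,1,-0.042,0.035,0,0,0,0,1,0,0,0,0,0,0,1]}}

```text
time_s: 2.5
tool_pos: [0.5005, 0.2407, 0.4052]
tool_rot: [179.9, 0.1, 89.7]
force: [0.2, 0.9, 0.2]
grip_width: 0.0871
grasp_force: 0.0
```

Run:
```python
from h import *
import pickle
r=cam("wrist");pickle.dump(r,open("wA.pkl","wb"));cv2.imwrite("pics/wA.png",r["color"]);print(get_obs()["tool_pos"])
```

```text
[0.49880555 0.243638   0.40491188]
```

Request:
{"fn": "drive_tool", "kwargs": {"rows": [-0.06,0,0,0,0,0,1,-0.06,0,0,0,0,0,1,-0.06,0,0,0,0,0,1,-0.06,0,0,0,0,0,1,-0.06,0,0,0,0,0,1]}}

```text
time_s: 3.18
tool_pos: [0.4973, -0.0542, 0.405]
tool_rot: [179.9, -0.1, 90.3]
force: [1.7, -0.1, -0.1]
grip_width: 0.0872
grasp_force: 0.0
```

Request:
{"fn": "drive_tool", "kwargs": {"rows": [-0.06,0,0,0,0,0,1,-0.04,0,0,0,0,0,1,0,0,0,0,0,0,1]}}

```text
time_s: 3.55
tool_pos: [0.4972, -0.1563, 0.405]
tool_rot: [180.0, 0.0, 89.9]
force: [-0.1, 0.2, -0.8]
grip_width: 0.0873
grasp_force: 0.0
```

Run:
```python
from h import *
import pickle
r=cam("wrist");pickle.dump(r,open("wB.pkl","wb"));cv2.imwrite("pics/wB.png",r["color"]);print(get_obs()["tool_pos"])
```

```text
[ 0.49768063 -0.15395973  0.40477267]
```

View pics/wA.png

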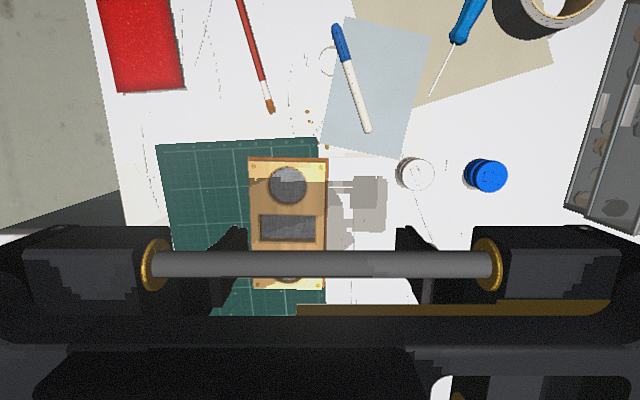

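View pics/wB.png

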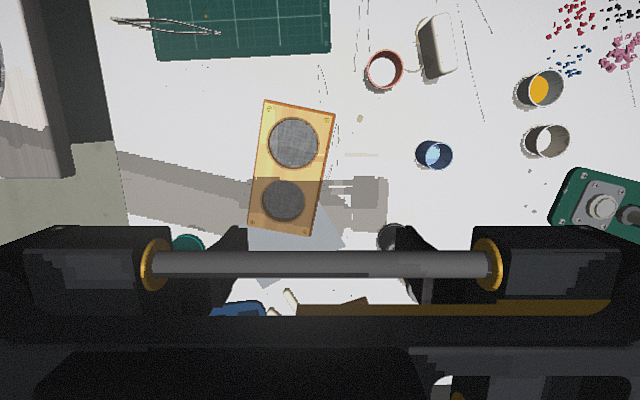

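wA: tray round well (288,185), slot (287,228), jar (415,173). wB: colour wells (293,142) and (285,200), vial (434,155), cup (384,70), timer (437,45). I'll take two more views, for the tube and the bottle.

Request:
{"fn": "drive_tool", "kwargs": {"rows": [-0.06,0,0,0,0,0,1,-0.06,0,0,0,0,0,1,-0.06,0,0,0,0,0,1,-0.02,0,0,0,0,0,1,0,0,0,0,0,0,1]}}

```text
time_s: 4.22
tool_pos: [0.4984, -0.3535, 0.4039]
tool_rot: [-179.9, -0.0, 90.1]
force: [-0.4, 0.6, -0.6]
grip_width: 0.0866
grasp_force: 0.0
```

Run:
```python
from h import *
import pickle
r=cam("wrist");pickle.dump(r,open("wC.pkl","wb"));cv2.imwrite("pics/wC.png",r["color"]);print(get_obs()["tool_pos"])
```

```text
[ 0.49887663 -0.35225723  0.40396565]
```

Request:
{"fn": "drive_tool", "kwargs": {"rows": [0.06,0,0,0,0,0,1,0.06,0,0,0,0,0,1,0.06,0,0,0,0,0,1,0.06,0,0,0,0,0,1,0.06,0,0,0,0,0,1]}}

```text
time_s: 4.9
tool_pos: [0.4968, -0.049, 0.4052]
tool_rot: [179.9, -0.1, 90.4]
force: [0.8, 0.4, 0.5]
grip_width: 0.0872
grasp_force: 0.0
```

Request:
{"fn": "drive_tool", "kwargs": {"rows": [0.06,0,0,0,0,0,1,0.02,0,0,0,0,0,1,0,0,0,0,0,0,1]}}

```text
time_s: 5.28
tool_pos: [0.4968, 0.0302, 0.4048]
tool_rot: [-180.0, -0.1, 90.5]
force: [0.7, -0.7, 0.2]
grip_width: 0.0871
grasp_force: 0.0
```

Run:
```python
from h import *
import pickle
r=cam("wrist");pickle.dump(r,open("wD.pkl","wb"));cv2.imwrite("pics/wD.png",r["color"]);print(get_obs()["tool_pos"])
C=pickle.load(open("wC.pkl","rb"))["color"]
cv2.imwrite("pics/CD.png",np.vstack([C[:290],r["color"][:290]]))
```

```text
[0.4970127  0.02781247 0.40488627]
```

View pics/CD.png

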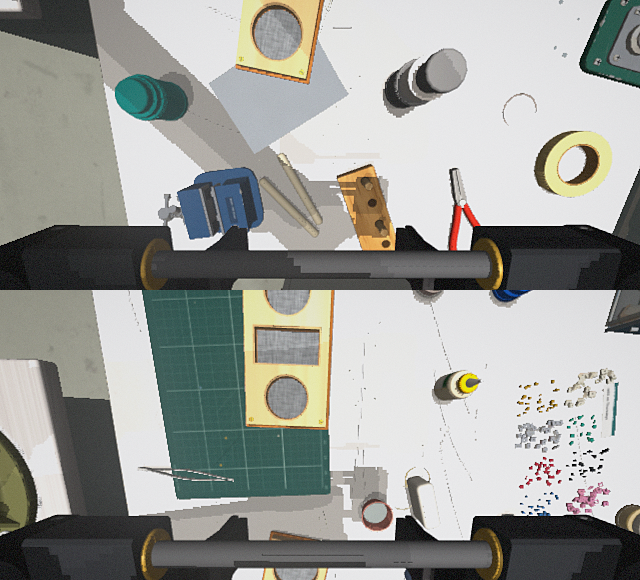

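```bash
cat > meas.py <<'E'
from h import *
import pickle
W={k:pickle.load(open(f"w{k}.pkl","rb")) for k in "ABCD"}
for k in "ABCD":
    c=W[k]["color"];h=cv2.cvtColor(c,cv2.COLOR_BGR2HSV)
    m=cv2.inRange(h,(14,60,60),(34,255,255)); m[225:]=0
    cs,hi=cv2.findContours(m,cv2.RETR_CCOMP,cv2.CHAIN_APPROX_NONE)
    for q,e in zip(cs,hi[0]):
        if e[3]>=0 and cv2.contourArea(q)>600:
            M=cv2.moments(q);u,v=M["m10"]/M["m00"],M["m01"]/M["m00"]
            w=np.array([onz(W[k],*p[0],.019) for p in q],np.float32)
            print(k,"hole px",round(u),round(v),"xy",onz(W[k],u,v,.017).round(4),"size mm",(np.ptp(w,0)*1000).round(), "rect",[np.round(x,3) for x in cv2.minAreaRect((w*1000))])
c=W["B"]["color"];h=cv2.cvtColor(c,cv2.COLOR_BGR2HSV)
m=cv2.inRange(h,(95,70,20),(125,255,255));m[:,:400]=0;m[:,470:]=0;m[200:]=0;m[:120]=0
ys,xs=np.nonzero(m);print("vial px",xs.min(),xs.max(),ys.min(),ys.max())
T=[("A",(370,130,460,220)),("B",(390,115,480,205)),("B",(340,5,480,95)),("D",(395,55,485,145)),("D",(380,160,450,230)),("C",(370,40,480,120))]
im=[]
for k,(a,b,cc,d) in T:
    im.append(cv2.resize(cv2.resize(W[k]["color"][b:d,a:cc],None,fx=260/(cc-a),fy=260/(cc-a),interpolation=cv2.INTER_CUBIC),(260,260)) if (d-b)==(cc-a) else cv2.copyMakeBorder(x:=cv2.resize(W[k]["color"][b:d,a:cc],None,fx=260/(cc-a),fy=260/(cc-a),interpolation=cv2.INTER_CUBIC),0,260-x.shape[0],0,0,cv2.BORDER_CONSTANT))
cv2.imwrite("pics/mont.png",np.vstack([np.hstack(im[:3]),np.hstack(im[3:])]))
E
python3 meas.py
```

```text
A hole px 287 185 xy [0.4589 0.2315] size mm [49. 49.] rect [array([459.273, 231.152]), array([47.012, 49.173]), np.float64(43.677)]
B hole px 283 200 xy [ 0.4491 -0.1849] size mm [55. 55.] rect [array([ 448.922, -185.261]), array([54.599, 54.494]), np.float64(43.581)]
B hole px 293 143 xy [ 0.4634 -0.1126] size mm [61. 60.] rect [array([ 463.539, -113.039]), array([60.899, 60.24 ]), np.float64(44.513)]
C hole px 577 163 xy [ 0.8176 -0.3335] size mm [50. 47.] rect [array([ 815.514, -333.361]), array([50.516, 46.078]), np.float64(21.126)]
C hole px 277 33 xy [ 0.4491 -0.1883] size mm [55. 55.] rect [array([ 449.329, -189.617]), array([55.581, 53.613]), np.float64(30.551)]
D hole px 287 108 xy [0.4556 0.1156] size mm [50. 49.] rect [array([455.731, 115.226]), array([48.527, 48.588]), np.float64(44.042)]
D hole px 287 57 xy [0.457  0.1715] size mm [75. 39.] rect [array([456.652, 170.905]), array([74.644, 38.712]), np.float64(0.341)]
vial px 416 452 141 169
```

View pics/mont.png

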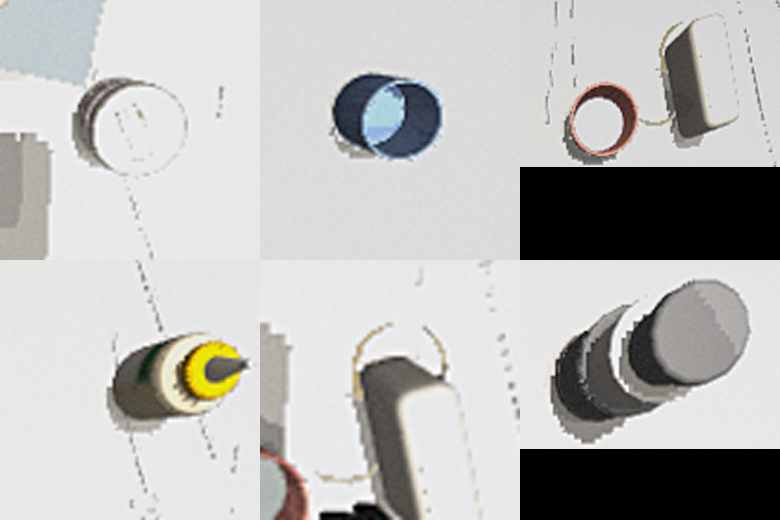

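Run:
```python
from h import *
import pickle
W={k:pickle.load(open(f"w{k}.pkl","rb")) for k in "ABCD"}
print("jar",onz(W["A"],417.8,174.3,.036),"r",[onz(W["A"],417.8+s*17.1,174.3,.036)[0].round(4) for s in(-1,1)])
print("vial",onz(W["B"],439,155.8,.04));print("cup",onz(W["B"],385.2,69.3,.028))
q=[onz(W["B"],340+(x-520)/1.857,5+y/1.857,.052).round(4) for x,y in[(714,72),(690,28),(704,125),(723,16),(738,120)]];print("timer",q,np.degrees(np.arctan2(*(q[2]-q[1])[::-1])),np.degrees(np.arctan2(*(q[4]-q[3])[::-1])))
print("bottle tip",onz(W["D"],480.5,91,.086),"cap",onz(W["D"],468.7,93,.065))
def tri(rs):
    A=0;b=0
    for r,u,v in rs:
        c,d=ray(r,u,v);d/=np.linalg.norm(d);P=np.eye(3)-np.outer(d,d);A=A+P;b=b+P@c
    return np.linalg.solve(A,b)
t=cam("top");s=cam("scene")
print("tube cap",tri([(W["C"],446.1,70.5),(t,400,161)]),[onz(W["C"],446.1,70.5,z).round(4) for z in(.14,.15,.16)])
tu=[(W["C"],446.1,70.5),(s,210+701/2.9,130+192/2.9)];print("with scene",tri(tu))
```

```text
jar [0.61802139 0.24709781] r [np.float64(0.5975), np.float64(0.6386)]
vial [ 0.63567296 -0.12658247]
cup [ 0.57053202 -0.03098772]
timer [array([ 0.6253, -0.0108]), array([0.61 , 0.011]), array([ 0.6224, -0.038 ]), array([0.6273, 0.0167]), array([ 0.6413, -0.0354])] -75.79879792975926 -74.95912236133566
bottle tip [0.64923635 0.12901066] cap [0.64812245 0.129126  ]
tube cap [ 0.59474851 -0.24548348  0.1363842 ] [array([ 0.5949, -0.2466]), array([ 0.5909, -0.2482]), array([ 0.587 , -0.2498])]
with scene [ 0.5961558  -0.2441048   0.13524954]
```

Request:
{"fn": "drive_tool", "kwargs": {"rows": [0.055,0.03,0,0,0,0,0.38,0.055,0.03,0,0,0,0,0.38,0.055,0.03,0,0,0,0,0.38,0.054,0.031,0,0,0,0,0.38,0,0,0.03,0,0,0,0.38], "grip_force": 15}}

```text
time_s: 6.05
tool_pos: [0.6202, 0.2496, 0.3751]
tool_rot: [179.8, -0.1, 90.3]
force: [0.1, -0.5, -1.6]
grip_width: 0.0603
grasp_force: 0.0
```

Request:
{"fn": "drive_tool", "kwargs": {"rows": [0,0,0.05,0,0,0,0.38,0,0,0.05,0,0,0,0.38,0,0,0.02,0,0,0,0.38,0,0,0,0,0,0,0.38]}}

```text
time_s: 6.55
tool_pos: [0.6185, 0.2436, 0.2541]
tool_rot: [-179.9, 0.1, 89.9]
force: [0.2, 0.2, 0.5]
grip_width: 0.0599
grasp_force: 0.0
```

Request:
{"fn": "drive_tool", "kwargs": {"rows": [0.001,0,0.03,0,0,0,0.38,0,0,0.027,0,0,0,0.38,0,0,0,0,0,0,0.38]}}

```text
time_s: 6.92
tool_pos: [0.6186, 0.2453, 0.1983]
tool_rot: [-180.0, 0.0, 90.0]
force: [-1.0, -0.0, 0.7]
grip_width: 0.0599
grasp_force: 0.0
```

Request:
{"fn": "drive_tool", "kwargs": {"rows": [0,0,0,0,0,0,-1,0,0,0,0,0,0,-1,0,0,0,0,0,0,-1,0,0,0,0,0,0,-1]}}

```text
time_s: 7.42
tool_pos: [0.619, 0.2456, 0.1992]
tool_rot: [179.9, -0.1, 90.0]
force: [-1.0, -0.4, 6.2]
grip_width: 0.0394
grasp_force: 15.0
```

Request:
{"fn": "drive_tool", "kwargs": {"rows": [0,0,-0.05,0,0,0,-1,0,0,-0.05,0,0,0,-1,-0.054,-0.02,0,0,0,0,-1,-0.054,-0.02,0,0,0,0,-1,-0.054,-0.02,0,0,0,0,-1]}}

```text
time_s: 8.05
tool_pos: [0.5576, 0.0818, 0.2978]
tool_rot: [180.0, -0.0, 90.0]
force: [1.3, -0.6, 0.3]
grip_width: 0.039
grasp_force: 15.0
```

Request:
{"fn": "drive_tool", "kwargs": {"rows": [-0.054,-0.022,0,0,0,0,-1,-0.054,-0.022,0,0,0,0,-1,-0.054,-0.022,0,0,0,0,-1,-0.054,-0.022,0,0,0,0,-1,-0.054,-0.022,0,0,0,0,-1]}}

```text
time_s: 8.68
tool_pos: [0.4473, -0.1882, 0.2979]
tool_rot: [179.9, -0.0, 90.0]
force: [0.9, 0.4, -0.6]
grip_width: 0.039
grasp_force: 15.0
```

Request:
{"fn": "drive_tool", "kwargs": {"rows": [0,0,0.04,0,0,0,-1,0,0,0.02,0,0,0,-1,0,0,0,0,0,0,-1]}}

```text
time_s: 9.05
tool_pos: [0.4475, -0.1865, 0.2365]
tool_rot: [-179.8, -0.0, 90.0]
force: [0.1, -0.4, 0.1]
grip_width: 0.0391
grasp_force: 15.0
```

Lower by 30 mm to about 0.207 and release.

Request:
{"fn": "drive_tool", "kwargs": {"rows": [0,0.001,0.015,0,0,0,-1,0,0,0.01,0,0,0,-1,0,0,0.005,0,0,0,-1,0,0,0,0,0,0,-1]}}

```text
time_s: 9.55
tool_pos: [0.4494, -0.1865, 0.2075]
tool_rot: [-180.0, 0.0, 90.0]
force: [0.0, -0.7, 0.0]
grip_width: 0.0389
grasp_force: 15.0
```

Request:
{"fn": "drive_tool", "kwargs": {"rows": [0,0,0,0,0,0,0.2,0,0,0,0,0,0,0.38,0,0,0,0,0,0,0.38]}}

```text
time_s: 9.93
tool_pos: [0.4496, -0.1866, 0.208]
tool_rot: [180.0, -0.0, 90.0]
force: [0.3, -0.5, -0.6]
grip_width: 0.0577
grasp_force: 0.0
```

Request:
{"fn": "drive_tool", "kwargs": {"rows": [0,0,-0.02,0,0,0,0.38,0,0,-0.05,0,0,0,0.38,0,0,-0.05,0,0,0,0.38,0.02,0.06,-0.02,0,0,0,0.38,0.02,0.06,0,0,0,0,0.38]}}

```text
time_s: 10.55
tool_pos: [0.5671, -0.148, 0.3509]
tool_rot: [179.5, -0.2, 90.0]
force: [0.4, -0.4, 0.9]
grip_width: 0.06
grasp_force: 0.0
```

Request:
{"fn": "drive_tool", "kwargs": {"rows": [0.02,0.06,0,0,0,0,0.38,0,0.008,0,0,0,0,0.38,0,0,0.04,0,0,0,0.3,0,0,0,0,0,0,0.3]}}

```text
time_s: 11.05
tool_pos: [0.6309, -0.1282, 0.3038]
tool_rot: [-179.6, -0.0, 90.0]
force: [-0.0, -0.4, -0.2]
grip_width: 0.0571
grasp_force: 0.0
```

Request:
{"fn": "drive_tool", "kwargs": {"rows": [0.001,0.005,0.04,0,0,0,0.2,0,0,0.04,0,0,0,0.2,0,0,0.02,0,0,0,0.2,0,0,0.007,0,0,0,0.2,0,0,0,0,0,0,0.2]}}

```text
time_s: 11.68
tool_pos: [0.638, -0.1275, 0.2008]
tool_rot: [179.9, 0.0, 90.0]
force: [-0.6, 0.1, 0.7]
grip_width: 0.0524
grasp_force: 0.0
```

Request:
{"fn": "drive_tool", "kwargs": {"rows": [0,0,0,0,0,0,-1,0,0,0,0,0,0,-1,0,0,0,0,0,0,-1,0,0,0,0,0,0,-1], "grip_force": 10}}

```text
time_s: 12.18
tool_pos: [0.6378, -0.1272, 0.2003]
tool_rot: [180.0, -0.0, 90.0]
force: [-1.0, 0.7, 3.7]
grip_width: 0.0323
grasp_force: 10.0
```

Request:
{"fn": "drive_tool", "kwargs": {"rows": [0,0,-0.05,0,0,0,-1,0,0,-0.05,0,0,0,-1,0.051,-0.026,0,0,0,0,-1,0.051,-0.026,0,0,0,0,-1,0.051,-0.026,0,0,0,0,-1]}}

```text
time_s: 12.8
tool_pos: [0.5586, 0.0273, 0.2995]
tool_rot: [180.0, -0.0, 90.0]
force: [0.4, 1.1, 0.1]
grip_width: 0.0323
grasp_force: 10.0
```

Request:
{"fn": "drive_tool", "kwargs": {"rows": [0.051,-0.026,0,0,0,0,-1,0.051,-0.026,0,0,0,0,-1,0.051,-0.026,0,0,0,0,-1,0.051,-0.023,0,0,0,0,-1,0,0,0.03,0,0,0,-1]}}

```text
time_s: 13.42
tool_pos: [0.4571, 0.2355, 0.271]
tool_rot: [179.8, -0.3, 90.5]
force: [-0.1, 0.4, -0.2]
grip_width: 0.0325
grasp_force: 10.0
```

Request:
{"fn": "drive_tool", "kwargs": {"rows": [0,0,0.03,0,0,0,-1,0,0,0,0,0,0,-1]}}

```text
time_s: 13.68
tool_pos: [0.4574, 0.2292, 0.2377]
tool_rot: [-179.8, 0.2, 90.0]
force: [0.1, -0.6, 0.1]
grip_width: 0.032
grasp_force: 10.0
```

Request:
{"fn": "drive_tool", "kwargs": {"rows": [0,0.001,0.015,0,0,0,-1,0,0,0.01,0,0,0,-1,0,0,0.005,0,0,0,-1,0,0,0,0,0,0,-1]}}

```text
time_s: 14.18
tool_pos: [0.4596, 0.2297, 0.2094]
tool_rot: [-180.0, 0.0, 90.0]
force: [-1.0, 0.2, -1.1]
grip_width: 0.0321
grasp_force: 10.0
```

Request:
{"fn": "drive_tool", "kwargs": {"rows": [0,0,0,0,0,0,0.1,0,0,0,0,0,0,0.2,0,0,0,0,0,0,0.2]}}

```text
time_s: 14.55
tool_pos: [0.4596, 0.2299, 0.2099]
tool_rot: [180.0, -0.0, 90.0]
force: [0.8, 0.4, -0.3]
grip_width: 0.05
grasp_force: 0.0
```

Request:
{"fn": "drive_tool", "kwargs": {"rows": [0,0,-0.02,0,0,0,0.2,0,0,-0.05,0,0,0,0.2,0,0,-0.05,0,0,0,0.2,-0.048,0.033,0,0,0,0,0.2,-0.048,0.033,0,0,0,0,0.2]}}

```text
time_s: 15.18
tool_pos: [0.5262, 0.1336, 0.3309]
tool_rot: [179.9, -0.1, 90.2]
force: [-0.2, 0.2, 0.1]
grip_width: 0.0519
grasp_force: 0.0
```

Request:
{"fn": "drive_tool", "kwargs": {"rows": [-0.048,0.033,0,0,0,0,0,-0.048,0.033,0,0,0,0,0,-0.048,0.033,0,0,0,-0.128,0,0,0,0,0,0,-0.127,0,0,0,0,0,0,0,-0.1]}}

```text
time_s: 15.8
tool_pos: [0.6247, -0.0109, 0.3294]
tool_rot: [-180.0, -0.0, 104.5]
force: [-0.1, 0.7, -0.6]
grip_width: 0.0408
grasp_force: 0.0
```

Request:
{"fn": "drive_tool", "kwargs": {"rows": [0,0,0.05,0,0,0,-0.15,0,0,0.04,0,0,0,-0.15,0,0,0.015,0,0,0,-0.15,0,0,0.009,0,0,0,-0.15,0,0,0,0,0,0,-0.15]}}

```text
time_s: 16.42
tool_pos: [0.6249, -0.0099, 0.2163]
tool_rot: [179.9, 0.0, 104.6]
force: [0.3, -0.5, 0.1]
grip_width: 0.0369
grasp_force: 0.0
```

Request:
{"fn": "drive_tool", "kwargs": {"rows": [0,0,0,0,0,0,-1,0,0,0,0,0,0,-1,0,0,0,0,0,0,-1,0,0,0,0,0,0,-1], "grip_force": 20}}

```text
time_s: 16.92
tool_pos: [0.6249, -0.0102, 0.2164]
tool_rot: [179.9, -0.0, 104.6]
force: [-0.7, 0.8, 3.4]
grip_width: 0.0197
grasp_force: 20.0
```

Request:
{"fn": "drive_tool", "kwargs": {"rows": [0,0,-0.05,0,0,0,-1,0,0,-0.05,0,0,0,-1,0,0,0,0,0,-0.184,-1,0,0,0,0,0,-0.184,-1,0,0,0,0,0,-0.184,-1]}}

```text
time_s: 17.55
tool_pos: [0.6243, -0.0102, 0.3154]
tool_rot: [-180.0, -0.0, 136.6]
force: [-0.1, -0.7, -0.0]
grip_width: 0.0197
grasp_force: 20.0
```

Request:
{"fn": "drive_tool", "kwargs": {"rows": [0,0,0,0,0,-0.184,-1,0,0,0,0,0,-0.184,-1,0,0,0,0,0,-0.184,-1,0,0,0,0,0,-0.184,-1,0,0,0,0,0,0,-1]}}

```text
time_s: 18.18
tool_pos: [0.6244, -0.0104, 0.3153]
tool_rot: [180.0, -0.0, 178.3]
force: [-0.3, -0.9, -0.8]
grip_width: 0.0201
grasp_force: 20.0
```

Request:
{"fn": "drive_tool", "kwargs": {"rows": [0.043,0.045,0,0,0,0,-1,0.043,0.045,0,0,0,0,-1,0.043,0.045,0,0,0,0,-1,0.043,0.044,0,0,0,0,-1,0,0,0,0,0,0,-1]}}

```text
time_s: 18.8
tool_pos: [0.4544, 0.1776, 0.3153]
tool_rot: [179.9, -0.1, 178.7]
force: [1.1, 0.3, -0.4]
grip_width: 0.0198
grasp_force: 20.0
```

Request:
{"fn": "drive_tool", "kwargs": {"rows": [0,0,0,0,0,0,-1,0,0,0,0,0,0,-1]}}

```text
time_s: 19.05
tool_pos: [0.4585, 0.1722, 0.3156]
tool_rot: [-180.0, 0.0, 178.2]
force: [0.9, 0.0, -0.5]
grip_width: 0.0197
grasp_force: 20.0
```

Request:
{"fn": "drive_tool", "kwargs": {"rows": [0.001,0,0.04,0,0,0,-1,0,0,0.03,0,0,0,-1,0,0,0.012,0,0,0,-1,0,0,0.009,0,0,0,-1,0,0,0,0,0,0,-1]}}

```text
time_s: 19.68
tool_pos: [0.457, 0.1734, 0.2248]
tool_rot: [-180.0, 0.0, 178.4]
force: [-0.2, -0.4, 0.1]
grip_width: 0.0202
grasp_force: 20.0
```

Request:
{"fn": "drive_tool", "kwargs": {"rows": [0,0,0,0,0,0,-0.4,0,0,0,0,0,0,-0.3,0,0,0,0,0,0,-0.3]}}

```text
time_s: 20.05
tool_pos: [0.4568, 0.1737, 0.2252]
tool_rot: [180.0, 0.1, 178.4]
force: [0.6, 0.3, 0.1]
grip_width: 0.0296
grasp_force: 0.0
```

Request:
{"fn": "drive_tool", "kwargs": {"rows": [0,0,-0.02,0,0,0,-0.3,0,0,-0.05,0,0,0,-0.3,0,0,-0.06,0,0,0,-0.2,0,0,-0.06,0,0,0,0.2,0,0,0,0,0,0,0.3]}}

```text
time_s: 20.68
tool_pos: [0.4579, 0.1737, 0.4201]
tool_rot: [179.6, 0.5, 178.4]
force: [-0.7, -0.8, -0.7]
grip_width: 0.0472
grasp_force: 0.0
```

Run:
```python
from h import *
t=cam("scene");print(get_obs()["tool_pos"])
cv2.imwrite("pics/s1.png",cv2.resize(t["color"][130:300,210:480],None,fx=2.9,fy=2.9,interpolation=cv2.INTER_CUBIC))
```

```text
[0.45711927 0.17357449 0.41711869]
```

View pics/s1.png

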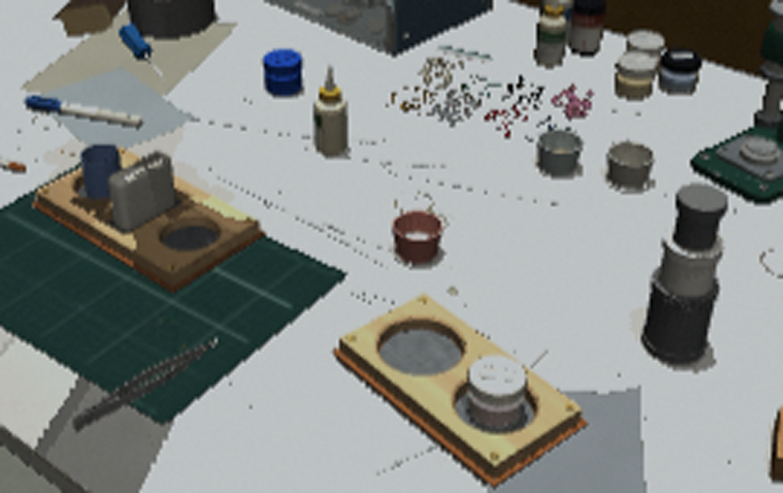

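All three stand in place: vial, timer and jar. Next is the bottle.

Request:
{"fn": "drive_tool", "kwargs": {"rows": [0,0,0,0,0,0.172,0.3,0,0,0,0,0,0.172,0.3,0,0,0,0,0,0.172,0.3,0,0,0,0,0,0.172,0.3,0,0,0,0,0,0.172,0.3]}}

```text
time_s: 21.35
tool_pos: [0.4561, 0.1734, 0.4128]
tool_rot: [-179.8, -0.0, 128.8]
force: [-0.4, 0.0, -0.4]
grip_width: 0.0565
grasp_force: 0.0
```

Request:
{"fn": "drive_tool", "kwargs": {"rows": [0,0,0,0,0,0.172,0.3,0,0,0,0,0,0.172,0.3,0,0,0,0,0,0.172,0.3,0,0,0,0,0,0.168,0.3,0,0,0,0,0,0,0.3]}}

```text
time_s: 21.98
tool_pos: [0.4562, 0.1734, 0.4131]
tool_rot: [-179.9, 0.1, 90.0]
force: [0.5, -0.9, 0.1]
grip_width: 0.0562
grasp_force: 0.0
```

Request:
{"fn": "drive_tool", "kwargs": {"rows": [-0.011,0.048,0,0,0,0,0.2,-0.011,0.048,0,0,0,0,0.2,-0.011,0.048,0.02,0,0,0,0.2,-0.011,0.047,0.04,0,0,0,0.2,0,0,0.04,0,0,0,0.2]}}

```text
time_s: 22.6
tool_pos: [0.6496, 0.1273, 0.3113]
tool_rot: [-180.0, 0.2, 90.0]
force: [-0.1, -0.2, -0.4]
grip_width: 0.0519
grasp_force: 0.0
```

Request:
{"fn": "drive_tool", "kwargs": {"rows": [0,0,0,0,0,0,0.2,0,0,0,0,0,0,0.2]}}

```text
time_s: 22.85
tool_pos: [0.6475, 0.1297, 0.316]
tool_rot: [179.9, -0.0, 90.1]
force: [0.6, 0.6, 0.1]
grip_width: 0.0525
grasp_force: 0.0
```

Request:
{"fn": "drive_tool", "kwargs": {"rows": [0,0.001,0.04,0,0,0,0.2,0,0,0.04,0,0,0,0.2,0,0,0.02,0,0,0,0.2,0,0,0.007,0,0,0,0.2,0,0,0,0,0,0,0.2]}}

```text
time_s: 23.48
tool_pos: [0.649, 0.1296, 0.2092]
tool_rot: [179.9, -0.0, 90.0]
force: [0.5, -1.1, 0.8]
grip_width: 0.0526
grasp_force: 0.0
```

Request:
{"fn": "drive_tool", "kwargs": {"rows": [0,0,0,0,0,0,-1,0,0,0,0,0,0,-1,0,0,0,0,0,0,-1,0,0,0,0,0,0,-1], "grip_force": 15}}

```text
time_s: 23.98
tool_pos: [0.6486, 0.1294, 0.2083]
tool_rot: [180.0, -0.0, 89.9]
force: [-0.2, 0.9, 2.1]
grip_width: 0.0287
grasp_force: 15.0
```

Request:
{"fn": "drive_tool", "kwargs": {"rows": [0,0,-0.05,0,0,0,-1,0,0,-0.05,0,0,0,-1,-0.003,-0.048,0,0,0,0,-1,-0.003,-0.048,0,0,0,0,-1,-0.004,-0.048,0,0,0,0,-1]}}

```text
time_s: 24.6
tool_pos: [0.5029, 0.1194, 0.3076]
tool_rot: [-180.0, -0.0, 89.9]
force: [-0.4, 0.1, -0.2]
grip_width: 0.0289
grasp_force: 15.0
```

Request:
{"fn": "drive_tool", "kwargs": {"rows": [-0.004,-0.048,0,0,0,0,-1,0,0,0.03,0,0,0,-1,0,0,0.03,0,0,0,-1,0,0,0,0,0,0,-1]}}

```text
time_s: 25.1
tool_pos: [0.4551, 0.1151, 0.2461]
tool_rot: [-179.8, 0.1, 89.9]
force: [0.3, 0.6, -0.3]
grip_width: 0.0288
grasp_force: 15.0
```

Request:
{"fn": "drive_tool", "kwargs": {"rows": [0,0,0.02,0,0,0,-1,0,0,0.01,0,0,0,-1,0,0,0,0,0,0,-1]}}

```text
time_s: 25.48
tool_pos: [0.4564, 0.1155, 0.2178]
tool_rot: [-180.0, 0.0, 89.9]
force: [0.7, 0.2, 0.6]
grip_width: 0.029
grasp_force: 15.0
```

Request:
{"fn": "drive_tool", "kwargs": {"rows": [0,0,0.0015,0,0,0,-1,0,0,0,0,0,0,-0.1,0,0,0,0,0,0,0.1,0,0,0,0,0,0,0.1]}}

```text
time_s: 25.98
tool_pos: [0.4565, 0.1156, 0.2165]
tool_rot: [180.0, -0.0, 89.9]
force: [-0.1, 0.2, 0.0]
grip_width: 0.0461
grasp_force: 0.0
```

Request:
{"fn": "drive_tool", "kwargs": {"rows": [0,0,-0.02,0,0,0,0.1,0,0,-0.06,0,0,0,0.1,0,0,-0.06,0,0,0,0.1,0,0,-0.04,0,0,0,-1,0,0,0,0,0,0,-1]}}

```text
time_s: 26.6
tool_pos: [0.4574, 0.1156, 0.3998]
tool_rot: [179.6, -0.2, 89.9]
force: [0.5, -0.5, -0.7]
grip_width: 0.0348
grasp_force: 0.0
```

Request:
{"fn": "drive_tool", "kwargs": {"rows": [-0.051,0.02,0,0,0,0,-1,-0.051,0.02,0,0,0,0,-1,-0.051,0.02,0,0,0,0,-1,-0.051,0.02,0,0,0,0,-1,-0.051,0.02,0,0,0,0,-1]}}

```text
time_s: 27.22
tool_pos: [0.5562, -0.1409, 0.395]
tool_rot: [-179.9, -0.0, 90.0]
force: [1.8, 0.2, -0.4]
grip_width: 0.0008
grasp_force: 0.0
```

Request:
{"fn": "drive_tool", "kwargs": {"rows": [-0.051,0.02,0,0,0,0,-1,-0.054,0.019,0,0,0,0,-1,0,0,0.03,0,0,0,-1,0,0,0.02,0,0,0,-1,0,0,0,0,0,0,-1]}}

```text
time_s: 27.85
tool_pos: [0.5946, -0.243, 0.3435]
tool_rot: [-179.7, -0.1, 90.0]
force: [0.5, 0.2, 0.3]
grip_width: 0.0008
grasp_force: 0.0
```

Request:
{"fn": "drive_tool", "kwargs": {"rows": [-0.002,0,0.015,0,0,0,-1,0,0,0.005,0,0,0,-1,0,0,0.005,0,0,0,-1,0,0,0.005,0,0,0,-1,0,0,0.005,0,0,0,-1]}}

```text
time_s: 28.48
tool_pos: [0.5952, -0.2466, 0.3114]
tool_rot: [179.9, -0.0, 90.0]
force: [0.0, 0.1, 1.9]
grip_width: 0.0008
grasp_force: 1.0
```

Request:
{"fn": "drive_tool", "kwargs": {"rows": [0,0,0.005,0,0,0,-1,0,0,0.005,0,0,0,-1,0,0,0.005,0,0,0,-1,0,0,0.005,0,0,0,-1,0,0,0,0,0,0,-1]}}

```text
time_s: 29.1
tool_pos: [0.5948, -0.2465, 0.2905]
tool_rot: [-179.9, -0.0, 89.9]
force: [0.1, -0.8, 0.8]
grip_width: 0.0008
grasp_force: 0.0
```

Request:
{"fn": "drive_tool", "kwargs": {"rows": [0,0,0.005,0,0,0,-1,0,0,0.005,0,0,0,-1,0,0,0.005,0,0,0,-1,0,0,0.005,0,0,0,-1,0,0,0.003,0,0,0,-1]}}

```text
time_s: 29.72
tool_pos: [0.595, -0.2466, 0.2678]
tool_rot: [-180.0, 0.0, 89.9]
force: [-1.3, 0.3, 3.2]
grip_width: 0.0005
grasp_force: 1.7
```

Request:
{"fn": "drive_tool", "kwargs": {"rows": [0,0,0.002,0,0,0,-1,0,0,0.002,0,0,0,-1,0,0,0.002,0,0,0,-1]}}

```text
time_s: 30.1
tool_pos: [0.595, -0.2466, 0.2622]
tool_rot: [180.0, -0.0, 89.9]
force: [-1.3, 0.1, 3.1]
grip_width: 0.0005
grasp_force: 1.7
```

Request:
{"fn": "drive_tool", "kwargs": {"rows": [0,0,0.001,0,0,0,-1,0,0,0,0,0,0,-1]}}

```text
time_s: 30.35
tool_pos: [0.595, -0.2466, 0.2612]
tool_rot: [180.0, 0.0, 89.9]
force: [-0.7, 0.8, 3.4]
grip_width: 0.0007
grasp_force: 1.5
```

Continue in 1 mm steps until the force climbs.

Request:
{"fn": "drive_tool", "kwargs": {"rows": [0,0,0.001,0,0,0,-1,0,0,0.001,0,0,0,-1,0,0,0,0,0,0,-1]}}

```text
time_s: 30.72
tool_pos: [0.5954, -0.247, 0.2612]
tool_rot: [179.9, -0.0, 89.9]
force: [-3.0, 0.8, 11.9]
grip_width: 0.0007
grasp_force: 6.1
```

Request:
{"fn": "drive_tool", "kwargs": {"rows": [0,0,0.001,0,0,0,-1,0,0,0,0,0,0,-1]}}

```text
time_s: 30.98
tool_pos: [0.5955, -0.2472, 0.2612]
tool_rot: [179.8, -0.0, 89.9]
force: [-3.9, 1.7, 16.7]
grip_width: 0.0006
grasp_force: 8.4
```

Request:
{"fn": "drive_tool", "kwargs": {"rows": [0,0,-0.02,0,0,0,-1,0,0,-0.04,0,0,0,0.6,0,0,0,0,0,0,0.6,0,0,0,0,0,0,0.6,0,0,0,0,0,0,0.6]}}

```text
time_s: 31.6
tool_pos: [0.5948, -0.2461, 0.317]
tool_rot: [-179.9, -0.0, 90.0]
force: [0.3, -0.5, -0.4]
grip_width: 0.0323
grasp_force: 0.0
```

Request:
{"fn": "drive_tool", "kwargs": {"rows": [0,0,0.04,0,0,0,0.6,0,0,0.04,0,0,0,0.6,0,0,0.02,0,0,0,0.6,0,0,0,0,0,0,0.6]}}

```text
time_s: 32.1
tool_pos: [0.5945, -0.2462, 0.2165]
tool_rot: [-179.8, -0.0, 89.9]
force: [-0.7, -0.4, -0.1]
grip_width: 0.0674
grasp_force: 0.0
```

Request:
{"fn": "drive_tool", "kwargs": {"rows": [0,0,0.012,0,0,0,0.6,0,0,0,0,0,0,0.6]}}

```text
time_s: 32.35
tool_pos: [0.5951, -0.2466, 0.2063]
tool_rot: [180.0, -0.0, 89.9]
force: [0.3, 0.0, -0.1]
grip_width: 0.0695
grasp_force: 0.0
```

Request:
{"fn": "drive_tool", "kwargs": {"rows": [0,0,0,0,0,0,-1,0,0,0,0,0,0,-1,0,0,0,0,0,0,-1,0,0,0,0,0,0,-1], "grip_force": 20}}

```text
time_s: 32.85
tool_pos: [0.5954, -0.2466, 0.2067]
tool_rot: [179.9, 0.0, 90.0]
force: [0.6, 0.3, 1.6]
grip_width: 0.0438
grasp_force: 20.0
```

Request:
{"fn": "drive_tool", "kwargs": {"rows": [0,0,-0.05,0,0,0,-1,0,0,-0.05,0,0,0,-1,0.034,-0.033,0,0,0,0,-1,0.034,-0.033,0,0,0,0,-1,0.033,-0.033,0,0,0,0,-1]}}

```text
time_s: 33.48
tool_pos: [0.4949, -0.1445, 0.3058]
tool_rot: [-180.0, -0.0, 89.9]
force: [0.8, 0.2, 0.5]
grip_width: 0.0438
grasp_force: 20.0
```

Request:
{"fn": "drive_tool", "kwargs": {"rows": [0.033,-0.033,0,0,0,0,-1,0,0,0,0,0,0,-1,0,0,0.03,0,0,0,-1,0,0,0,0,0,0,-1]}}

```text
time_s: 33.98
tool_pos: [0.4624, -0.1129, 0.2749]
tool_rot: [-179.8, 0.1, 89.9]
force: [-0.3, 0.7, -0.7]
grip_width: 0.0438
grasp_force: 20.0
```

Run:
```python
from h import *
t=cam("scene");print(get_obs()["tool_pos"])
cv2.imwrite("pics/s2.png",cv2.resize(t["color"][130:300,210:480],None,fx=2.9,fy=2.9,interpolation=cv2.INTER_CUBIC))
```

```text
[ 0.46308836 -0.1131336   0.27591662]
```

View pics/s2.png

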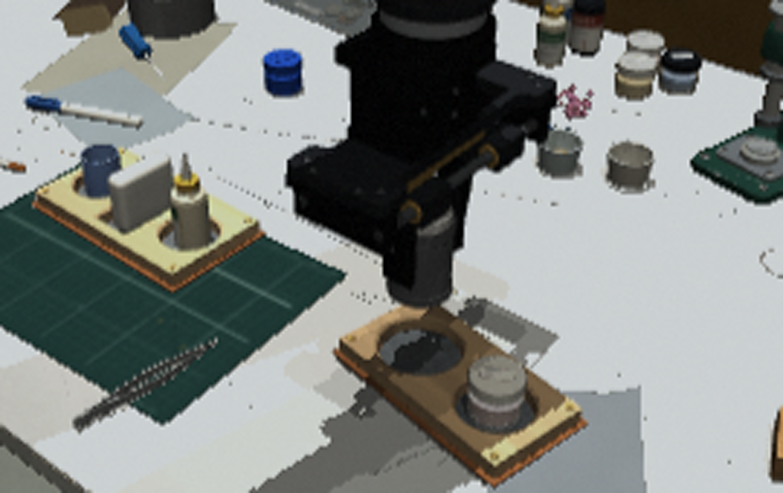

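The casting kit is complete and the tube hangs upright over its well. Lowering it 61 mm.

Request:
{"fn": "drive_tool", "kwargs": {"rows": [0,0,0.03,0,0,0,-1,0,0,0.015,0,0,0,-1,0,0,0.01,0,0,0,-1,0,0,0.005,0,0,0,-1,0,0,0,0,0,0,-1]}}

```text
time_s: 34.65
tool_pos: [0.4633, -0.1125, 0.2164]
tool_rot: [180.0, 0.0, 89.9]
force: [-0.6, 0.2, -1.5]
grip_width: 0.0435
grasp_force: 20.0
```

Request:
{"fn": "drive_tool", "kwargs": {"rows": [0,0,0.002,0,0,0,-1,0,0,0,0,0,0,-1,0,0,0,0,0,0,0.3,0,0,0,0,0,0,0.6,0,0,0,0,0,0,0.6]}}

```text
time_s: 35.28
tool_pos: [0.4633, -0.1124, 0.2144]
tool_rot: [180.0, -0.0, 89.9]
force: [0.1, 0.5, -0.0]
grip_width: 0.0648
grasp_force: 0.0
```

Request:
{"fn": "drive_tool", "kwargs": {"rows": [0,0,-0.02,0,0,0,0.6,0,0,-0.05,0,0,0,0.6,0,0,-0.06,0,0,0,0.6,0,0,0,0,0,0,-1,0,0,0,0,0,0,-1]}}

```text
time_s: 35.9
tool_pos: [0.4629, -0.1123, 0.344]
tool_rot: [-180.0, -0.0, 90.0]
force: [-0.9, 0.2, -0.4]
grip_width: 0.0566
grasp_force: 0.0
```

Request:
{"fn": "drive_tool", "kwargs": {"rows": [0,0,0,0,0,0,-1,0,0,0,0,0,0,-1,0,0,0.03,0,0,0,-1,0,0,0.02,0,0,0,-1,0,0,0,0,0,0,-1]}}

```text
time_s: 36.52
tool_pos: [0.4622, -0.1123, 0.2924]
tool_rot: [-179.7, 0.1, 89.9]
force: [-0.5, 0.7, -0.2]
grip_width: 0.0075
grasp_force: 0.0
```

Request:
{"fn": "drive_tool", "kwargs": {"rows": [0,0,0,0,0,0,-1,0,0,0.015,0,0,0,-1,0,0,0.006,0,0,0,-1,0,0,0.002,0,0,0,-1,0,0,0,0,0,0,-1]}}

```text
time_s: 37.15
tool_pos: [0.4632, -0.1125, 0.2711]
tool_rot: [-180.0, 0.0, 89.9]
force: [-0.8, -0.0, -0.3]
grip_width: 0.0006
grasp_force: 0.0
```

Request:
{"fn": "drive_tool", "kwargs": {"rows": [0,0,0.001,0,0,0,-1,0,0,0.001,0,0,0,-1,0,0,0,0,0,0,-1]}}

```text
time_s: 37.52
tool_pos: [0.4632, -0.1124, 0.2693]
tool_rot: [180.0, -0.0, 89.9]
force: [-0.1, 0.2, -0.0]
grip_width: 0.0004
grasp_force: 0.0
```

Request:
{"fn": "drive_tool", "kwargs": {"rows": [0,0,0.001,0,0,0,-1,0,0,0.001,0,0,0,-1,0,0,0,0,0,0,-1]}}

```text
time_s: 37.9
tool_pos: [0.4636, -0.1126, 0.2681]
tool_rot: [180.0, -0.0, 89.9]
force: [-1.9, 0.3, 7.0]
grip_width: 0.0005
grasp_force: 3.7
```

Request:
{"fn": "drive_tool", "kwargs": {"rows": [0,0,0.001,0,0,0,-1,0,0,0,0,0,0,-1]}}

```text
time_s: 38.15
tool_pos: [0.4641, -0.1128, 0.2681]
tool_rot: [179.9, -0.0, 89.9]
force: [-2.9, 0.1, 13.9]
grip_width: 0.0001
grasp_force: 7.3
```

Contact came exactly 7 mm above the earlier home height, so the tube is closed and resting on the well floor. Retreat and check.

Request:
{"fn": "drive_tool", "kwargs": {"rows": [0,0,-0.02,0,0,0,-1,0,0,-0.06,0,0,0,-1,0,0,-0.06,0,0,0,-1,-0.05,0.03,-0.03,0,0,0,-1,-0.05,0.03,0,0,0,0,-1]}}

```text
time_s: 38.78
tool_pos: [0.523, -0.2107, 0.4387]
tool_rot: [179.5, -0.2, 90.2]
force: [0.1, 0.3, 0.2]
grip_width: 0.0005
grasp_force: 0.0
```

Request:
{"fn": "drive_tool", "kwargs": {"rows": [-0.05,0.02,0,0,0,0,-1,0,0,0,0,0,0,-1,0,0,0,0,0,0,-1]}}

```text
time_s: 39.15
tool_pos: [0.5415, -0.2601, 0.4343]
tool_rot: [-179.9, -0.0, 89.9]
force: [-0.5, 0.1, 0.4]
grip_width: 0.0004
grasp_force: 0.0
```

Run:
```python
from h import *
s=cam("scene");t=cam("top");w=cam("wrist")
a=cv2.resize(s["color"][130:300,210:480],(780,480)[:2] if 0 else (476,300),interpolation=cv2.INTER_CUBIC)
b=cv2.resize(t["color"][140:245,190:400],(600,300))[:, :324]
cv2.imwrite("pics/f.png",np.vstack([np.hstack([a,cv2.resize(t["color"][190:245,200:260],(324,300))]),cv2.resize(w["color"][:220],(800,275))]))
```

```text
(no output)
```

View pics/f.png

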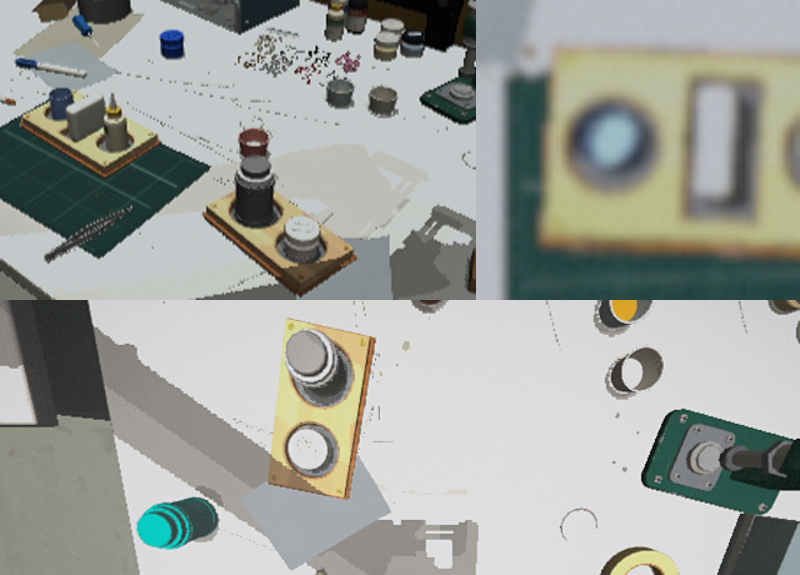

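The final view shows all five parts upright in their wells, with the cup untouched.

```bash
python3 -c "
from cell import *
print(sign_off())"
```

```text
the job is handed in; nothing more can be done
None
```

Both kits are made up and handed in at about 39 s: all five parts look upright in their wells, the tube is closed inner section first, and the cup looks undisturbed; the hand-in returned no verdict.

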